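# Roll a tenoned leg to the bench dogs with its tongue upright

### The job

Take the round leg out of its wooden rest and lay it on the bench on the robot's side of the two steel bench dogs, parallel to their line, at least 4 cm short of touching them, with its tongue pointing at the slotted rail, and let go. Then press the flat ends of the closed fingers on top of it and roll it along the bench until it lies against both dogs, the flat tongue standing upright close in front of the rail's upright slot (choose where you lay it so that the rolling brings the tongue upright). Let go, and leave the other things on the bench where they are.

Things in the scene. Friction and masses are not known exactly. Their poses are not given: they have to be found in the camera images.
- leg: round wooden leg: cylinder 36 mm in diameter, 170 mm long, with a flat tongue 24 mm wide, 10 mm thick, 26 mm long on one end; about 0.14 kg. Origin on its axis, at the middle of the round part. z: along the leg towards the tongue; x: along the tongue's 24 mm width; y: its thickness. The tongue is the same after half a turn. It starts lying level in the rest, its tongue up to 1 rad from flat.
- leg_plain (a point): point on the leg's axis 55 mm from its origin towards the plain end; it comes to face one dog. Lying on the bench the axis is 18 mm high. The leg rolls there without slipping, 1 rad for each 18 mm of travel, and stays where it is left. A palm on top of it travels twice as far as the leg.
- leg_near (a point): point on the leg's axis 55 mm from its origin towards the tongue; it comes to face the other dog
- tongue_tip (a point): end face of the tongue, on the leg's axis, 111 mm from the leg's origin
- rest: fixed plywood rest holding the leg at the start: base 90 x 170 mm, 8 mm thick; two U saddles, 16 mm thick and 46 mm high, 68 mm either side of the middle; between them the leg is free to grip and lifts straight out. In it the leg's axis is 47 mm above the bench. Origin at bench level under the middle; z level, along the leg towards the tongue; y straight down.
- stops: two fixed steel bench dogs: round pins 19 mm in diameter, 26 mm high, 55 mm either side of the origin along y. Origin at bench level midway between them; z up; x points the way the leg is to be rolled (it comes from the -x side, which is the robot's side); y points at the slotted rail.
- mortise (a point): point in the mouth of the mortise, 18 mm above the bench: an upright slot 14 mm wide, open at the top and facing the leg's end, in a fixed wooden rail. In the stops frame it lies at x = -27.5, y = 128 mm; the rail spans x -94.5 to 39.5 mm, y 128 to 166 mm and is 45 mm high.
- seat (a point): where the leg's origin should come to lie: against both dogs its axis runs along the stops' y axis through this point (27.5 mm before the dogs' centres, 18 mm above the bench); the tongue then ends 17 mm short of the rail's face, pointing at the mortise.
- mallet: wooden mallet lying on the bench, head 70 x 110 x 60 mm, origin under the head; bystander
- glue: white glue bottle, 56 mm in diameter, 150 mm tall, origin under it; bystander
- chisel: screwdriver with a wooden handle, 200 mm long, lying; bystander
- tape: black tape measure case, 70 x 65 x 35 mm, origin under it; bystander
- offcut: wooden offcut, 90 x 45 x 22 mm, origin under it; bystander
- stub: short round offcut standing on end, 36 mm in diameter, 60 mm tall, no tongue, origin under it; bystander
Not all that is in view belongs to the job. Leave any purple or yellow look-alike of the leg alone.

How it is judged:
By the outcome, as a careful person would: the job done as asked, in the order asked, and still so for the second after the job is handed in, with the robot touching nothing.
It also fails if it takes over 59 s, if anything falls off the work surface, if the arm or the gripper's body presses on something with over 40 N, if the wrist force passes 120 N, or if a joint passes its speed limit or range.

### The arm

A 6-joint arm with a two-finger parallel gripper is mounted at the origin on the work surface. World frame = base frame: x ahead of the robot, y to its left, z up, the work surface at z = 0. Lengths are in mm, angles in rad, forces in N, time in s.
With the tool pointing down it reaches from about 275 to 750 mm from the base axis. Payload 10.2 kg.
Tool frame: the origin (TCP) lies at the very end of the fingers, on their centre line; the grasp point (between the pads) lies 19 mm behind it; x points along the fingers, y is the direction in which the jaws open and shut, and the axes are right-handed (so a half turn about x gives the same grasp; the last joint's range is limited). The gripper opens to 85 mm and grips with 20 to 120 N. Pads are 22 mm wide; open, the fingers measure 114 mm over their backs; the gripper's body (76 mm by 85 mm) begins 54 mm behind the grasp point. The pads swing forward as they close: fully open they stand 13 mm farther back than shut.
Start: joints at [-1.504, 0.313, 1.498, -0, 1.331, -0.223], TCP at [150.011, -503.118, 231.294] pointing down, gripper open.
Joint ranges: [-2.94, 2.94], [-0.97, 2.17], [0.19, 2.56], [-1.23, 4.37], [0.02, 3.11], [-2.88, 2.88]. Speed limits (rad/s): [2.39, 2.39, 3.01, 3.14, 3.14, 3.14].

### API

Orientations are given as a unit quaternion [w, x, y, z].
In Python, from rig import ctrl, viewer, finish_job gives the robot as it stands.
- The arm moves only by the tool carry_out, never from a script. Its argument "targets" is a list of rows, each an object of numbers: "x", "y", "z": the shift along the world's x, y, z in m; "ax", "ay", "az": the turn, a rotation vector about the world's x, y, z in rad; "hand": the opening, from -1 (shut) to 1 (fully open). A call has 1 to 5 rows; each row is the pose to reach, as a shift and turn from the pose commanded when the call began; what a row does not reach only later rows make up. A row lasts 1/8 s, in which the tool goes at most 62.5 mm and 10.7 degrees, less where a joint would pass 70% of its speed; a pose out of reach is approached as far as the arm can. A call with a gripper value outside its range is refused whole. The fingers move at their own pace and stop on an object; "grip_force" is the grip in N (left out, the last holds). Time passes only in rows, so rows that repeat a pose let the fingers close. It gives the time, the measured TCP pose, the force and the opening at its end, in the units of the state.
- ctrl.sense(): the state, without advancing time (a new reading comes with each control period).
- viewer.capture(name): name is "scene" or "side" or "wrist"; returns the picture (480x640x3 uint8, blue, green, red); there is no depth.
- viewer.camera_info(name): a dict with "fx", "fy", "cx", "cy" (pixels), "k1" (the pictures are not rectified: a ray, as slopes to the right and down, at radius r is drawn at 1 + k1 r^2 times it, then the intrinsics apply), "R" (3x3) and "t" (3): a world point X has camera coordinates R X + t. Camera axes: x right, y down, z forward; pixel columns grow to the right and rows downward; lengths in mm; the calibration is good to about 2 mm. A picture is of the moment at which its call begins: read the wrist's pose just before it. camera_info takes no time and is no camera call; for the wrist camera it gives the pose at the moment of the call.
- finish_job(): hands the job in, once; it reports no verdict.
The state is a dict: "time_s": time; "joints": joint angles; "dq": joint speeds; "tau": joint torques, N m; "eef_pos": TCP position; "ee_rot": TCP orientation; "force": force on the tool from outside, world axes, zero at the start; "wrist_torque": the same for the moment, N m; "grip_width": opening from 0.0 (shut) to 1.0 (fully open).
Only numpy, scipy, OpenCV 4.12 (cv2) and the standard library are available. Lean on these libraries where they do the work, as an engineer would, in place of code of your own. Each camera call takes 0.05 s, during which the arm holds its last target. There are 200 camera calls.

## Working session

There is one attempt and no reset: what is moved stays moved. The work goes in short steps, Python scripts to look and compute and a tool call to move; the robot and the scene stay as the last step left them, time stands still between calls to the robot, and variables do not carry over. Pictures are saved under pics/ and viewed, about 8 in all and at most 12, crops included, and the job is handed in when it is done.

Besides the shell and the picture viewer there is one more tool, called after "Call:" as name(argument=value, ...), one argument or row to a line, values as JSON. carry_out: Moves the arm, as the interface text tells. Its arguments: {"type":"object","properties":{"targets":{"type":"array"},"grip_force":{"type":"number"}},"required":["targets"]}

```bash
mkdir -p pics; ls
python3 - <<'E'
from rig import ctrl,viewer
import cv2,numpy as np
s=ctrl.sense();print(s)
a=viewer.capture("scene");b=viewer.capture("side")
cv2.imwrite("pics/scene0.png",a);cv2.imwrite("pics/side0.png",b)
for n in("scene","side","wrist"):print(n,viewer.camera_info(n))
E
```

```text
pics
{'time_s': 0.0, 'joints': array([-1.50437250e+00,  3.13468322e-01,  1.49843537e+00,  1.45848816e-05,
        1.33098316e+00, -2.23357953e-01]), 'dq': array([-7.90637119e-05, -9.43434457e-05,  6.67897363e-04,  3.87359991e-04,
        8.93945777e-04, -2.82832451e-03]), 'tau': array([-1.04844970e-03, -4.12265146e+01, -2.59739041e+01, -1.57260288e-04,
        4.17528441e-03,  2.87636317e-05]), 'eef_pos': array([ 150.01110908, -502.85026145,  230.72634044]), 'ee_rot': array([ 0.10163823,  0.69973837,  0.10254976, -0.69965665]), 'force': array([-0.63687878, -0.54109557,  0.54115235]), 'wrist_torque': array([0.04104523, 0.01821151, 0.0463245 ]), 'grip_width': 0.9997497536321136}
scene {'fx': 545.2010680538256, 'fy': 545.2010680538256, 'cx': 317.7180547248897, 'cy': 241.30932638229893, 'k1': -0.16121267982761067, 'R': array([[-0.87057333,  0.49178862,  0.01568542],
       [ 0.34364426,  0.6305226 , -0.69595249],
       [-0.35215152, -0.60048747, -0.7179165 ]]), 't': array([ 477.91400043, -154.13536056, 1291.5397141 ])}
side {'fx': 609.260636646937, 'fy': 609.260636646937, 'cx': 320.6682555052461, 'cy': 245.7947180559356, 'k1': -0.033672355222249664, 'R': array([[-0.78416726, -0.62030905, -0.01727411],
       [-0.45330101,  0.59160964, -0.6667205 ],
       [ 0.42379229, -0.51499002, -0.74510763]]), 't': array([ 451.83782344,  279.26984555, 1320.90754358])}
wrist {'fx': 426.95804157627356, 'fy': 426.95804157627356, 'cx': 321.6216439890454, 'cy': 242.32601540708552, 'k1': -0.02307099896539602, 'R': array([[ 2.85303706e-01, -9.58437063e-01, -4.36922387e-04],
       [-9.14118821e-01, -2.72248193e-01,  3.00445840e-01],
       [-2.88077380e-01, -8.53189126e-02, -9.53798777e-01]]), 't': array([-525.1157981 ,  -38.92872351,  379.2373723 ])}
```

View pics/scene0.png

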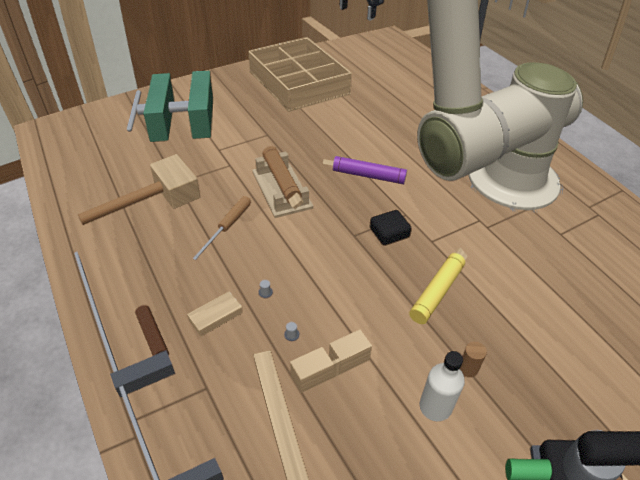

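View pics/side0.png

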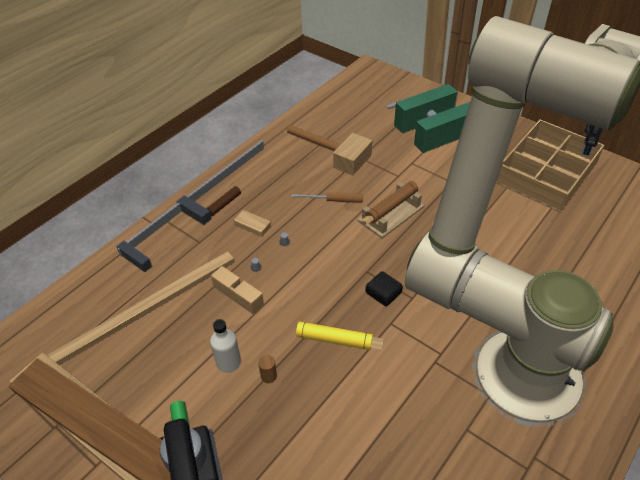

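The scene view shows the leg in its rest at (283,180), with its tongue end near (297,203). The dogs are at (265,288) and (291,330), and the slotted rail is at (331,360). The side view shows the rest at (392,208), the dogs at (284,239) and (256,265), and the rail at (238,287). Next I'll zoom into both views in one mosaic.

```bash
cat > h.py <<'E'
import numpy as np,cv2
from rig import ctrl,viewer
def proj(ci,X):
    X=np.atleast_2d(X).astype(float);c=X@np.array(ci["R"]).T+ci["t"]
    s=c[:,:2]/c[:,2:];r2=(s**2).sum(1,keepdims=True);s=s*(1+ci["k1"]*r2)
    return s*[ci["fx"],ci["fy"]]+[ci["cx"],ci["cy"]]
def onplane(ci,p,z):
    p=np.atleast_2d(p).astype(float)
    K=np.array([[ci["fx"],0,ci["cx"]],[0,ci["fy"],ci["cy"]],[0,0,1]])
    u=cv2.undistortPoints(p[:,None],K,np.array([ci["k1"],0,0,0.]))[:,0]
    R=np.array(ci["R"]);C=-R.T@ci["t"];d=np.c_[u,np.ones(len(u))]@R
    return C+d*((z-C[2])/d[:,2])[:,None]
def crop(img,x,y,w,h,s):
    return cv2.resize(img[y:y+h,x:x+w],None,fx=s,fy=s,interpolation=cv2.INTER_CUBIC)
E
python3 - <<'E'
from h import *
a=cv2.imread("pics/scene0.png");b=cv2.imread("pics/side0.png")
m=np.vstack([np.hstack([crop(a,245,140,80,80,5),crop(b,352,168,80,80,5)])[:400],
 ])
n=np.hstack([crop(a,245,270,133,125,3),crop(b,200,220,133,125,3)])[:, :800]
cv2.imwrite("pics/r.png",m);cv2.imwrite("pics/d.png",n)
np.set_printoptions(precision=1,suppress=True)
cs,cd=viewer.camera_info("scene"),viewer.camera_info("side")
print(onplane(cs,[(265,295),(291,338)],0),onplane(cd,[(284,244),(256,270)],0))
E
```

```text
[[682.9  33.8   0. ]
 [684.8 143.9   0. ]] [[671.   34.2   0. ]
 [669.7 143.9   0. ]]
```

View pics/r.png

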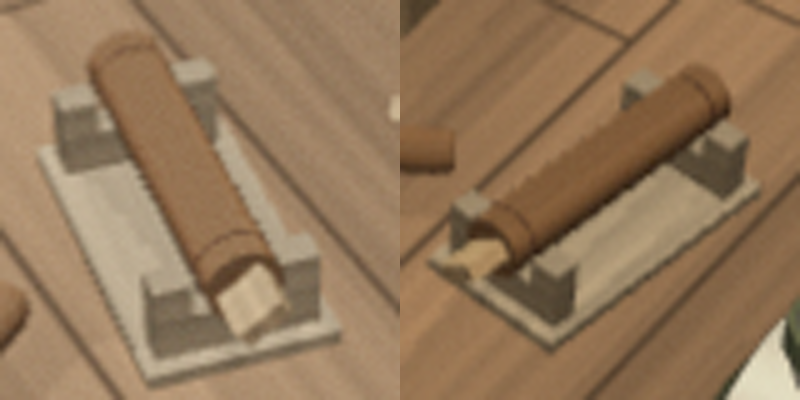

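View pics/d.png

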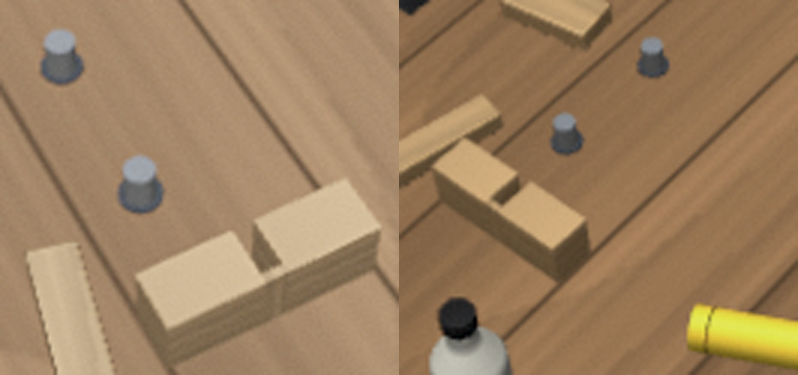

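The first crop shows the rest's base corners and the pale tongue tilted. The second shows the dog tops and the rail, slot included. I'll solve the poses from these picks in both views.

```bash
cat >> h.py <<'E'
def tri(p,q,ci,cj):
    from scipy.optimize import least_squares
    return least_squares(lambda X:np.r_[(proj(ci,X)-p).ravel(),(proj(cj,X)-q).ravel()],[600,0,20])
E
python3 - <<'E'
from h import *
np.set_printoptions(precision=1,suppress=True)
cs,cd=viewer.camera_info("scene"),viewer.camera_info("side")
def S(x,y,ox,oy,k):return (ox+x/k-.5+.5/k,oy+y/k-.5+.5/k)
d1=[S(60,40,245,270,3),S(139.5,167,245,270,3)];d2=[S(253,44,200,220,3),S(166,120,200,220,3)]
print("dogs",onplane(cs,d1,26),onplane(cd,d2,26))
r1=[S(x,y,245,270,3) for x,y in[(346,181),(379,230),(135,275),(235,234),(253,220)]]
r2=[S(x-399,y,200,220,3) for x,y in[(535,184),(586,222),(434,170),(519,180),(500,197)]]
print("rail",onplane(cs,r1,45),onplane(cd,r2,45))
b1=[S(x,y,245,140,5) for x,y in[(38,150),(150,372),(340,325)]]
b2=[S(x-400,y,352,168,5) for x,y in[(430,258),(553,338),(758,185)]]
print("base",onplane(cs,b1,8),onplane(cd,b2,8))
# leg end silhouettes: both cams: plain end centre ~, front shoulder ~, tip
for n,p,q in[("plain",(122,45),(715,88)),("tonguetip",(268,320),(462,268))]:
    r=tri(S(*p,245,140,5),S(q[0]-400,q[1],352,168,5),cs,cd);print(n,r.x,r.cost)
E
```

```text
dogs [[678.7  27.   26. ]
 [679.9 136.2  26. ]] [[676.4  25.4  26. ]
 [677.7 135.   26. ]]
rail [[587.6 213.5  45. ]
 [589.3 250.4  45. ]
 [721.1 210.6  45. ]
 [660.5 213.8  45. ]
 [647.1 210.6  45. ]] [[638.9 209.9  45. ]
 [581.4 213.3  45. ]
 [713.1 249.   45. ]
 [651.8 214.8  45. ]
 [651.9 236.5  45. ]]
base [[ 549.1 -314.7    8. ]
 [ 570.6 -151.2    8. ]
 [ 483.8 -138.5    8. ]] [[ 567.5 -148.7    8. ]
 [ 482.1 -140.5    8. ]
 [ 457.8 -302.7    8. ]]
plain [ 499.9 -319.5   46.9] 0.570062662728968
tonguetip [ 528.9 -121.2   45. ] 0.24188235078130754
```

Run:
```python
from h import *
from scipy.spatial.transform import Rotation as Ro
np.set_printoptions(precision=3,suppress=True)
s=ctrl.sense();q=s["ee_rot"];T=Ro.from_quat(np.roll(q,-1)).as_matrix()
print("T",T)
ci=viewer.camera_info("wrist");R=np.array(ci["R"]);C=-R.T@ci["t"]
rel=T.T@(C-s["eef_pos"]);f=T.T@R[2];print("cam in tool",rel,"fwd",f,"right",T.T@R[0])
for n in("scene","side"):
    k=viewer.camera_info(n);print(n,-np.array(k["R"]).T@k["t"])
for yaw0 in (0,np.pi):
    # tool y along (.99,-.14)*sign
    y=np.array([.99,-.14,0]);y/=np.linalg.norm(y);y*=np.cos(yaw0);x=np.array([0,0,-1.]);z=np.cross(x,y);M=np.c_[x,y,z]
    print("turn",Ro.from_matrix(M@T.T).as_rotvec(),"cam offset",M@rel,"fwd",M@f)
```

```text
T [[-0.     0.286 -0.958]
 [ 0.001 -0.958 -0.286]
 [-1.    -0.001 -0.   ]]
cam in tool [-142.37     0.374  -76.562] fwd [0.954 0.    0.301] right [-0.001  1.     0.   ]
scene [923.845 637.707 812.451]
side [ -78.881  795.315 1178.218]
turn [-0.001 -0.001  1.141] cam offset [ 11.09   75.755 142.37 ] fwd [-0.042 -0.298 -0.954]
turn [-0.001  0.001 -2.001] cam offset [-11.09  -75.755 142.37 ] fwd [ 0.042  0.298 -0.954]
```

Call:
carry_out(
  targets=[
    {"x": 0.03, "y": 0.045, "z": 0, "az": 0.11},
    {"x": 0.065, "y": 0.09, "z": 0, "az": 0.23},
    {"x": 0.1, "y": 0.13, "z": 0, "az": 0.35},
    {"x": 0.14, "y": 0.175, "z": 0, "az": 0.47},
    {"x": 0.18, "y": 0.22, "z": 0, "az": 0.58},
  ],
)

```text
invalid input at $.targets[0]: expected keys x, y, z, ax, ay, az, hand
```

Call:
carry_out(
  targets=[
    {"x": 0.04, "y": 0.045, "z": -0.01, "az": 0.11},
    {"x": 0.075, "y": 0.09, "z": -0.03, "az": 0.23},
    {"x": 0.11, "y": 0.14, "z": -0.06, "az": 0.35},
    {"x": 0.15, "y": 0.19, "z": -0.1, "az": 0.46},
    {"x": 0.185, "y": 0.233, "z": -0.14, "az": 0.56},
  ],
)

```text
invalid input at $.targets[0]: expected keys x, y, z, ax, ay, az, hand
```

Call:
carry_out(
  targets=[
    {"x": 0.03, "y": 0.045, "z": 0, "ax": 0, "ay": 0, "az": 0.11, "hand": 1},
    {"x": 0.065, "y": 0.09, "z": 0, "ax": 0, "ay": 0, "az": 0.23, "hand": 1},
    {"x": 0.1, "y": 0.13, "z": 0, "ax": 0, "ay": 0, "az": 0.35, "hand": 1},
    {"x": 0.14, "y": 0.175, "z": 0, "ax": 0, "ay": 0, "az": 0.47, "hand": 1},
    {"x": 0.18, "y": 0.22, "z": 0, "ax": 0, "ay": 0, "az": 0.58, "hand": 1},
  ],
)

```text
time_s: 0.72
eef_pos: [330.9, -281.5, 231.2]
ee_rot: [0.299, 0.641, 0.299, -0.641]
force: [0.3, -0.8, 0.1]
grip_width: 0.997
```

Call:
carry_out(
  targets=[
    {"x": 0.04, "y": 0.045, "z": -0.01, "ax": 0, "ay": 0, "az": 0.11, "hand": 1},
    {"x": 0.075, "y": 0.09, "z": -0.03, "ax": 0, "ay": 0, "az": 0.23, "hand": 1},
    {"x": 0.11, "y": 0.14, "z": -0.06, "ax": 0, "ay": 0, "az": 0.35, "hand": 1},
    {"x": 0.15, "y": 0.19, "z": -0.1, "ax": 0, "ay": 0, "az": 0.46, "hand": 1},
    {"x": 0.185, "y": 0.233, "z": -0.14, "ax": 0, "ay": 0, "az": 0.56, "hand": 1},
  ],
)

```text
time_s: 1.35
eef_pos: [503.4, -64.0, 104.2]
ee_rot: [0.465, 0.533, 0.464, -0.533]
force: [0.4, -0.3, -0.1]
grip_width: 1.0
```

Call:
carry_out(
  targets=[
    {"x": 0, "y": 0, "z": 0, "ax": 0, "ay": 0, "az": 0, "hand": 1},
    {"x": 0, "y": 0, "z": 0, "ax": 0, "ay": 0, "az": 0, "hand": 1},
  ],
)

```text
time_s: 1.6
eef_pos: [502.4, -66.0, 105.5]
ee_rot: [-0.463, -0.534, -0.463, 0.534]
force: [-0.3, 0.3, 0.2]
grip_width: 1.003
```

Run:
```python
from h import *
import pickle
s=ctrl.sense();ci=viewer.camera_info("wrist");a=viewer.capture("wrist");print(s["time_s"],s["eef_pos"],s["ee_rot"])
cv2.imwrite("pics/w1.png",a);pickle.dump(ci,open("w1.pkl","wb"))
print(proj(ci,[[529,-121,47],[500,-315,47]]))
```

```text
1.6 [502.37511311 -65.97608109 105.46406636] [-0.46344952 -0.53403436 -0.46335793  0.53415473]
[[385.10806094 354.82129565]
 [369.52432334 602.06502321]]
```

View pics/w1.png

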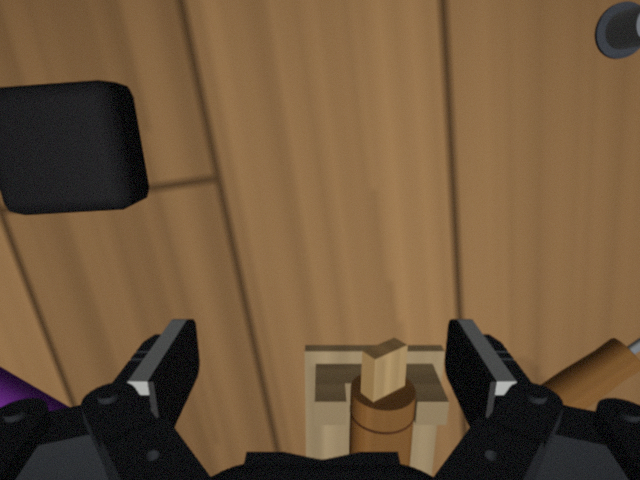

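The wrist view shows the rest at the bottom centre. The tongue end is near (384,350), tilted. A zoom will let me read the tongue's edges.

Run:
```python
from h import *
a=cv2.imread("pics/w1.png");cv2.imwrite("pics/w1z.png",crop(a,334,332,100,80,8)[:600])
```

```text
(no output)
```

View pics/w1z.png

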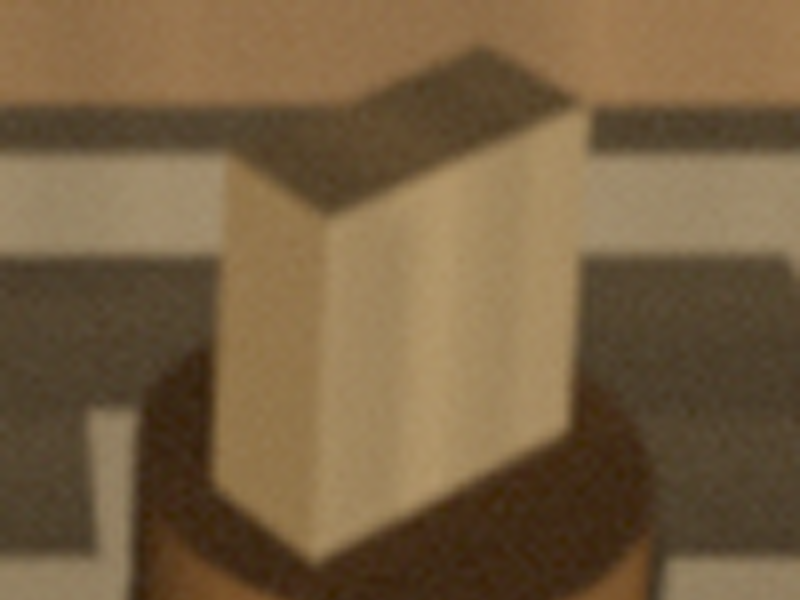

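Run:
```python
from h import *
import pickle
from scipy.optimize import least_squares
np.set_printoptions(precision=3,suppress=True)
ci=pickle.load(open("w1.pkl","rb"))
P=np.array([(228,155),(328,215),(588,108),(482,45),(213,488),(315,560),(572,432)])/8+[334-.44,332-.44]
L=np.array([(-12,5,111),(-12,-5,111),(12,-5,111),(12,5,111),(-12,5,85),(-12,-5,85),(12,-5,85)])
def leg(p,z=47):
    x,y,a,f=p;u=np.array([np.sin(a),np.cos(a),0]);h=np.array([np.cos(a),-np.sin(a),0]);d=np.array([0,0,-1])
    return np.array([x,y,z])+L[:,:1]*(np.cos(f)*h+np.sin(f)*d)+L[:,1:2]*(-np.sin(f)*h+np.cos(f)*d)+L[:,2:]*u
for fix in(0,1):
    g=(lambda p:np.r_[(proj(ci,leg(p))-P).ravel(),(p[2]-.138)*100*fix])
    r=least_squares(g,[514,-227,.138,.5]);print(r.x,r.cost,r.fun.round(1))
```

```text
[ 513.858 -226.537    0.139    0.624] 0.975312618456123 [-0.3 -0.2  0.   0.9  0.3 -0.4  0.4 -0.1  0.3 -0.4 -0.1  0.3 -0.5 -0.2
  0. ]
[ 513.95  -226.549    0.138    0.624] 0.9781962040265384 [-0.4 -0.1 -0.   0.9  0.3 -0.4  0.4 -0.1  0.3 -0.4 -0.1  0.3 -0.5 -0.3
  0. ]
```

Call:
carry_out(
  targets=[
    {"x": 0.004, "y": -0.055, "z": 0, "ax": 0, "ay": 0, "az": 0, "hand": 1},
    {"x": 0.008, "y": -0.11, "z": 0, "ax": 0, "ay": 0, "az": 0, "hand": 1},
    {"x": 0.0115, "y": -0.1605, "z": 0, "ax": 0, "ay": 0, "az": 0, "hand": 1},
    {"x": 0.0115, "y": -0.1605, "z": -0.03, "ax": 0, "ay": 0, "az": 0, "hand": 1},
    {"x": 0.0115, "y": -0.1605, "z": -0.05, "ax": 0, "ay": 0, "az": 0, "hand": 1},
  ],
)

```text
time_s: 2.28
eef_pos: [513.1, -228.0, 55.3]
ee_rot: [0.463, 0.535, 0.462, -0.535]
force: [0.1, -0.3, -0.4]
grip_width: 0.999
```

Call:
carry_out(
  targets=[
    {"x": 0, "y": 0, "z": -0.0235, "ax": 0, "ay": 0, "az": 0, "hand": 1},
    {"x": 0, "y": 0, "z": -0.0235, "ax": 0, "ay": 0, "az": 0, "hand": 1},
    {"x": 0, "y": 0, "z": -0.0235, "ax": 0, "ay": 0, "az": 0, "hand": 1},
  ],
)

```text
time_s: 2.65
eef_pos: [514.3, -227.1, 33.2]
ee_rot: [0.464, 0.534, 0.462, -0.534]
force: [0.3, 0.0, -0.4]
grip_width: 1.0
```

Call:
carry_out(
  targets=[
    {"x": 0, "y": 0, "z": -0.001, "ax": 0, "ay": 0, "az": 0, "hand": -1},
    {"x": 0, "y": 0, "z": -0.001, "ax": 0, "ay": 0, "az": 0, "hand": -1},
    {"x": 0, "y": 0, "z": -0.001, "ax": 0, "ay": 0, "az": 0, "hand": -1},
    {"x": 0, "y": 0, "z": -0.001, "ax": 0, "ay": 0, "az": 0, "hand": -1},
    {"x": 0, "y": 0, "z": -0.001, "ax": 0, "ay": 0, "az": 0, "hand": -1},
  ],
  grip_force=30,
)

```text
time_s: 3.28
eef_pos: [514.3, -226.2, 31.1]
ee_rot: [0.464, 0.534, 0.463, -0.534]
force: [0.6, 0.6, 6.1]
grip_width: 0.412
```

Call:
carry_out(
  targets=[
    {"x": 0, "y": 0, "z": 0, "ax": 0, "ay": 0, "az": 0, "hand": -1},
    {"x": 0, "y": 0, "z": 0, "ax": 0, "ay": 0, "az": 0, "hand": -1},
    {"x": 0, "y": 0, "z": 0, "ax": 0, "ay": 0, "az": 0, "hand": -1},
  ],
)

```text
time_s: 3.65
eef_pos: [514.2, -226.2, 31.1]
ee_rot: [0.464, 0.534, 0.463, -0.534]
force: [0.6, 0.4, 5.9]
grip_width: 0.41
```

Call:
carry_out(
  targets=[
    {"x": 0, "y": 0, "z": 0.02, "ax": 0, "ay": 0, "az": 0, "hand": -1},
    {"x": 0, "y": 0, "z": 0.05, "ax": 0, "ay": 0, "az": 0, "hand": -1},
    {"x": 0, "y": 0, "z": 0.08, "ax": 0, "ay": 0, "az": 0, "hand": -1},
    {"x": 0.01, "y": 0.03, "z": 0.08, "ax": 0, "ay": 0, "az": 0.01, "hand": -1},
    {"x": 0.02, "y": 0.08, "z": 0.08, "ax": 0, "ay": 0, "az": 0.03, "hand": -1},
  ],
)

```text
time_s: 4.28
eef_pos: [534.0, -146.1, 110.5]
ee_rot: [-0.471, -0.527, -0.471, 0.527]
force: [0.1, 0.6, -1.8]
grip_width: 0.411
```

Call:
carry_out(
  targets=[
    {"x": 0.01, "y": 0.05, "z": 0, "ax": 0, "ay": 0, "az": 0.03, "hand": -1},
    {"x": 0.02, "y": 0.1, "z": 0, "ax": 0, "ay": 0, "az": 0.06, "hand": -1},
    {"x": 0.03, "y": 0.15, "z": 0, "ax": 0, "ay": 0, "az": 0.08, "hand": -1},
    {"x": 0.038, "y": 0.195, "z": 0, "ax": 0, "ay": 0, "az": 0.097, "hand": -1},
    {"x": 0.043, "y": 0.223, "z": 0, "ax": 0, "ay": 0, "az": 0.097, "hand": -1},
  ],
)

```text
time_s: 4.9
eef_pos: [576.7, 79.0, 110.1]
ee_rot: [-0.497, -0.503, -0.497, 0.503]
force: [1.0, -1.5, -1.9]
grip_width: 0.413
```

Call:
carry_out(
  targets=[
    {"x": 0, "y": 0, "z": 0, "ax": 0, "ay": 0, "az": 0, "hand": -1},
    {"x": 0, "y": 0, "z": 0, "ax": 0, "ay": 0, "az": 0, "hand": -1},
  ],
)

```text
time_s: 5.15
eef_pos: [576.7, 76.3, 110.3]
ee_rot: [-0.496, -0.503, -0.497, 0.504]
force: [-0.4, 0.7, -1.1]
grip_width: 0.405
```

Run:
```python
from h import *
import pickle
s=ctrl.sense();ci=viewer.camera_info("wrist");a=viewer.capture("wrist");print(s["time_s"],s["eef_pos"],s["ee_rot"],s["grip_width"],s["force"])
cv2.imwrite("pics/w2.png",a);pickle.dump(ci,open("w2.pkl","wb"))
```

```text
5.15 [576.72272068  76.27469859 110.33905516] [-0.49627089 -0.50329416 -0.49656764  0.5038162 ] 0.40549763808579337 [-0.37757137  0.73626565 -1.09223231]
```

View pics/w2.png

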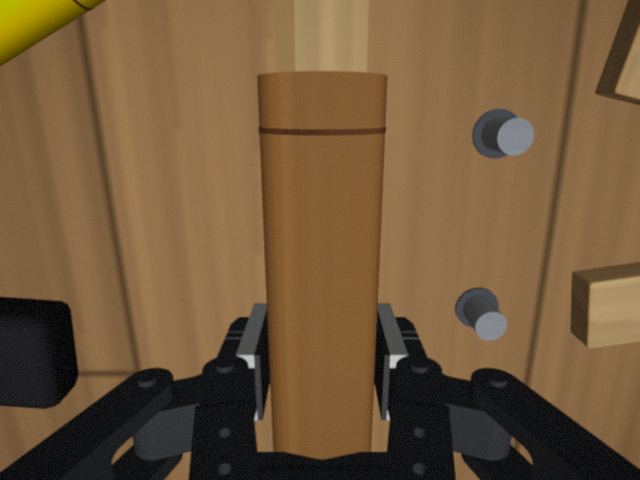

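```bash
cat >> h.py <<'E'
def legpts(p,L,z):
    L=np.array(L,float);x,y,a,f=p;u=np.array([np.sin(a),np.cos(a),0]);h=np.array([np.cos(a),-np.sin(a),0]);d=np.array([0,0,-1])
    return np.array([x,y,z])+L[:,:1]*(np.cos(f)*h+np.sin(f)*d)+L[:,1:2]*(-np.sin(f)*h+np.cos(f)*d)+L[:,2:]*u
E
python3 - <<'E'
from h import *
import pickle
np.set_printoptions(precision=1,suppress=True)
ci=pickle.load(open("w2.pkl","rb"))
print(onplane(ci,[(515,136),(490,325)],26),onplane(ci,[(497,133),(477,307)],0))
print("rail corner px",proj(ci,[[584,210,45],[650,210,45],[718,209,45]]))
for f in(.5,.624,.75):print(f,proj(ci,legpts((576.7,76.3,.013,f),[(-12,-5,85),(12,-5,85),(-12,5,85),(0,0,85)],110.3+16)))
E
```

```text
[[677.7 137.4  26. ]
 [676.   27.9  26. ]] [[678.5 137.5   0. ]
 [677.3  27.    0. ]]
rail corner px [[334.6 -32.2]
 [488.7 -33.8]
 [644.3 -31. ]]
0.5 [[289.7  72.4]
 [367.8  75.6]
 [274.5  75. ]
 [321.7  75.2]]
0.624 [[294.6  72.1]
 [366.3  76. ]
 [274.9  74.6]
 [321.7  75.2]]
0.75 [[300.2  71.9]
 [364.1  76.3]
 [276.   74.1]
 [321.7  75.2]]
```

Call:
carry_out(
  targets=[
    {"x": -0.0005, "y": 0.0057, "z": -0.03, "ax": 0, "ay": 0, "az": 0, "hand": -1},
    {"x": -0.0005, "y": 0.0057, "z": -0.065, "ax": 0, "ay": 0, "az": 0, "hand": -1},
    {"x": -0.0005, "y": 0.0057, "z": -0.09, "ax": 0, "ay": 0, "az": 0, "hand": -1},
    {"x": -0.0005, "y": 0.0057, "z": -0.102, "ax": 0, "ay": 0, "az": 0, "hand": -1},
    {"x": -0.0005, "y": 0.0057, "z": -0.1055, "ax": 0, "ay": 0, "az": 0, "hand": -1},
  ],
)

```text
time_s: 5.82
eef_pos: [576.5, 82.0, 5.1]
ee_rot: [-0.496, -0.504, -0.496, 0.504]
force: [-0.3, -0.0, -1.4]
grip_width: 0.409
```

Call:
carry_out(
  targets=[
    {"x": 0, "y": 0, "z": -0.001, "ax": 0, "ay": 0, "az": 0, "hand": -1},
    {"x": 0, "y": 0, "z": -0.0015, "ax": 0, "ay": 0, "az": 0, "hand": -1},
  ],
)

```text
time_s: 6.08
eef_pos: [576.9, 82.5, 4.5]
ee_rot: [0.497, 0.504, 0.496, -0.503]
force: [-0.1, 0.6, -0.3]
grip_width: 0.411
```

Call:
carry_out(
  targets=[
    {"x": 0, "y": 0, "z": -0.001, "ax": 0, "ay": 0, "az": 0, "hand": -1},
    {"x": 0, "y": 0, "z": -0.001, "ax": 0, "ay": 0, "az": 0, "hand": -1},
    {"x": 0, "y": 0, "z": -0.001, "ax": 0, "ay": 0, "az": 0, "hand": -1},
  ],
)

```text
time_s: 6.45
eef_pos: [576.5, 82.6, 2.8]
ee_rot: [0.497, 0.504, 0.496, -0.503]
force: [0.0, -1.0, -0.6]
grip_width: 0.41
```

Call:
carry_out(
  targets=[
    {"x": 0, "y": 0, "z": -0.001, "ax": 0, "ay": 0, "az": 0, "hand": -1},
    {"x": 0, "y": 0, "z": -0.001, "ax": 0, "ay": 0, "az": 0, "hand": -1},
    {"x": 0, "y": 0, "z": -0.001, "ax": 0, "ay": 0, "az": 0, "hand": -1},
  ],
)

```text
time_s: 6.82
eef_pos: [576.6, 82.6, 2.2]
ee_rot: [0.497, 0.504, 0.496, -0.503]
force: [-2.0, -0.5, 4.5]
grip_width: 0.411
```

Call:
carry_out(
  targets=[
    {"x": 0, "y": 0, "z": 0, "ax": 0, "ay": 0, "az": 0, "hand": 0.1},
    {"x": 0, "y": 0, "z": 0, "ax": 0, "ay": 0, "az": 0, "hand": 0.3},
    {"x": 0, "y": 0, "z": 0, "ax": 0, "ay": 0, "az": 0, "hand": 0.6},
    {"x": 0, "y": 0, "z": 0, "ax": 0, "ay": 0, "az": 0, "hand": 0.6},
  ],
)

```text
time_s: 7.32
eef_pos: [576.4, 82.6, 1.6]
ee_rot: [-0.496, -0.503, -0.497, 0.504]
force: [-0.0, -0.8, -0.1]
grip_width: 0.797
```

Call:
carry_out(
  targets=[
    {"x": 0, "y": 0, "z": 0.02, "ax": 0, "ay": 0, "az": 0, "hand": 0.6},
    {"x": 0, "y": 0.03, "z": 0.055, "ax": 0, "ay": 0, "az": 0, "hand": 0.6},
    {"x": 0, "y": 0.08, "z": 0.09, "ax": 0, "ay": 0, "az": 0, "hand": 0},
    {"x": 0, "y": 0.12, "z": 0.1, "ax": 0, "ay": 0, "az": 0, "hand": -1},
    {"x": 0, "y": 0.12, "z": 0.1, "ax": 0, "ay": 0, "az": 0, "hand": -1},
  ],
)

```text
time_s: 7.95
eef_pos: [576.4, 205.0, 102.6]
ee_rot: [0.498, 0.503, 0.497, -0.502]
force: [0.6, -1.0, -1.5]
grip_width: 0.163
```

Call:
carry_out(
  targets=[
    {"x": 0, "y": 0, "z": 0, "ax": 0, "ay": 0, "az": 0, "hand": -1},
    {"x": 0, "y": 0, "z": 0, "ax": 0, "ay": 0, "az": 0, "hand": -1},
    {"x": 0, "y": 0, "z": 0, "ax": 0, "ay": 0, "az": 0, "hand": -1},
  ],
)

```text
time_s: 8.32
eef_pos: [576.5, 201.8, 101.4]
ee_rot: [-0.496, -0.504, -0.496, 0.504]
force: [0.1, 1.0, 1.2]
grip_width: 0.001
```

Run:
```python
from h import *
import pickle
s=ctrl.sense();ci=viewer.camera_info("wrist");a=viewer.capture("wrist");print(s["time_s"],s["eef_pos"],s["ee_rot"],s["grip_width"],s["force"])
cv2.imwrite("pics/w3.png",a);pickle.dump(ci,open("w3.pkl","wb"))
p=proj(ci,legpts((576.5,82.3,.0135,.624),[(0,0,98),(0,0,0)],18));print(p)
z=crop(a,int(p[0,0])-45,int(p[0,1])-35,90,70,6);cv2.imwrite("pics/w3z.png",np.hstack([z[:, :540],np.pad(crop(a,0,0,640,480,.4),((0,420-192),(0,0),(0,0)))]))
print(z.shape,int(p[0,0])-45,int(p[0,1])-35)
```

```text
8.325 [576.53647693 201.75358777 101.39597885] [-0.49607918 -0.50359175 -0.49630586  0.50396555] 0.0007365957191912268 [0.0931049  1.03180383 1.18334496]
[[324.85938161 286.42390591]
 [324.82693795 426.34833802]]
(420, 540, 3) 279 251
```

View pics/w3z.png

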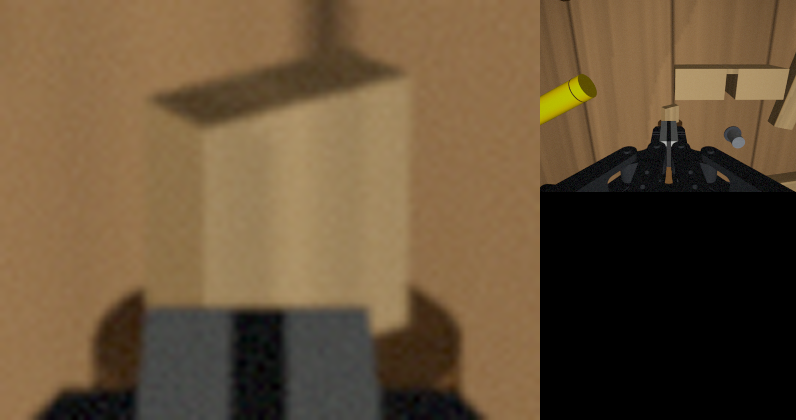

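The leg lies on the bench with its tongue tilted, and the end-face corners are clear. The rail slot is visible at about (480,245) in full-frame pixels.

Run:
```python
from h import *
import pickle
from scipy.optimize import least_squares
np.set_printoptions(precision=3,suppress=True)
ci=pickle.load(open("w3.pkl","rb"))
P=np.array([(150,98),(205,127),(407,75),(340,50),(408,330)])/6+[279-.42,251-.42]
L=[(-12,5,111),(-12,-5,111),(12,-5,111),(12,5,111),(12,-5,85)]
r=least_squares(lambda p:np.r_[(proj(ci,legpts(p,L,18))-P).ravel(),(p[2]-.0135)*200],[576,82,.013,.6]);print(r.x,r.cost,r.fun)
print(18*(1.5708-r.x[3]+np.pi))
a=cv2.imread("pics/w3.png");cv2.imwrite("pics/w3r.png",np.hstack([crop(a,330,150,130,130,3),crop(a,450,150,130,130,3)]))
```

```text
[576.5    82.269   0.014   0.647] 2.22694473876703 [-1.156  0.394  0.217  0.831  0.563  0.115  0.739 -0.415 -0.335 -1.023
  0.123]
73.17457792030999
```

View pics/w3r.png

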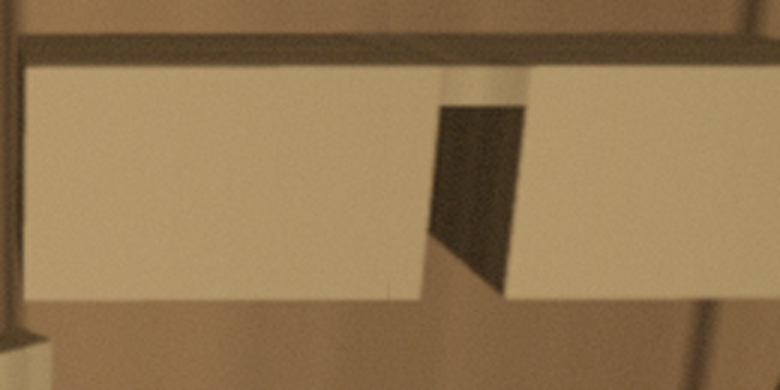

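Run:
```python
from h import *
import pickle
ci=pickle.load(open("w3.pkl","rb"))
print(onplane(ci,[(338-.3,250-.3),(460-.3,250-.3),(488.3-.3,249-.3)],45).round(1))
```

```text
[[584.4 211.4  45. ]
 [644.4 210.5  45. ]
 [658.4 210.8  45. ]]
```

Run:
```python
from h import *
s=ctrl.sense();print(s["joints"].round(2),s["eef_pos"])
```

```text
[ 0.15  0.62  1.38 -0.    1.14  0.16] [576.55338089 201.91787464 101.49662056]
```

Call:
carry_out(
  targets=[
    {"x": 0, "y": -0.02, "z": 0, "ax": 0, "ay": 0, "az": 0.17, "hand": -1},
    {"x": 0, "y": -0.04, "z": 0, "ax": 0, "ay": 0, "az": 0.34, "hand": -1},
    {"x": 0, "y": -0.06, "z": 0, "ax": 0, "ay": 0, "az": 0.51, "hand": -1},
    {"x": -0.004, "y": -0.09, "z": 0, "ax": 0, "ay": 0, "az": 0.68, "hand": -1},
    {"x": -0.0085, "y": -0.1196, "z": 0, "ax": 0, "ay": 0, "az": 0.85, "hand": -1},
  ],
)

```text
time_s: 9.0
eef_pos: [567.8, 81.8, 101.6]
ee_rot: [0.661, 0.252, 0.661, -0.252]
force: [-0.1, 0.3, 0.9]
grip_width: -0.002
```

Call:
carry_out(
  targets=[
    {"x": 0, "y": 0, "z": -0.01, "ax": 0, "ay": 0, "az": 0.17, "hand": -1},
    {"x": 0, "y": 0, "z": -0.02, "ax": 0, "ay": 0, "az": 0.34, "hand": -1},
    {"x": 0, "y": 0, "z": -0.03, "ax": 0, "ay": 0, "az": 0.51, "hand": -1},
    {"x": 0, "y": 0, "z": -0.04, "ax": 0, "ay": 0, "az": 0.68, "hand": -1},
    {"x": 0, "y": 0, "z": -0.0415, "ax": 0, "ay": 0, "az": 0.72, "hand": -1},
  ],
)

```text
time_s: 9.62
eef_pos: [567.6, 82.6, 59.5]
ee_rot: [0.707, 0.004, 0.708, -0.004]
force: [-0.2, 0.7, 0.5]
grip_width: 0.004
```

Call:
carry_out(
  targets=[
    {"x": 0, "y": 0, "z": -0.01, "ax": 0, "ay": 0, "az": 0, "hand": -1},
    {"x": 0, "y": 0, "z": -0.018, "ax": 0, "ay": 0, "az": 0, "hand": -1},
    {"x": 0, "y": 0, "z": -0.02, "ax": 0, "ay": 0, "az": 0, "hand": -1},
    {"x": 0, "y": 0, "z": -0.02, "ax": 0, "ay": 0, "az": 0, "hand": -1},
  ],
)

```text
time_s: 10.12
eef_pos: [568.0, 83.0, 40.1]
ee_rot: [0.707, 0.005, 0.707, -0.005]
force: [0.1, -0.2, -0.6]
grip_width: -0.003
```

Call:
carry_out(
  targets=[
    {"x": 0, "y": -0.0005, "z": -0.002, "ax": 0, "ay": 0, "az": 0, "hand": -1},
    {"x": 0, "y": -0.0005, "z": -0.0035, "ax": 0, "ay": 0, "az": 0, "hand": -1},
    {"x": 0, "y": -0.0005, "z": -0.005, "ax": 0, "ay": 0, "az": 0, "hand": -1},
    {"x": 0, "y": -0.0005, "z": -0.005, "ax": 0, "ay": 0, "az": 0, "hand": -1},
  ],
)

```text
time_s: 10.62
eef_pos: [568.6, 82.5, 35.9]
ee_rot: [0.708, 0.005, 0.706, -0.005]
force: [0.2, 0.8, 5.0]
grip_width: 0.001
```

Call:
carry_out(
  targets=[
    {"x": 0.003, "y": 0, "z": -0.0005, "ax": 0, "ay": 0, "az": 0, "hand": -1},
    {"x": 0.011, "y": 0, "z": -0.0005, "ax": 0, "ay": 0, "az": 0, "hand": -1},
    {"x": 0.02, "y": 0, "z": -0.0005, "ax": 0, "ay": 0, "az": 0, "hand": -1},
    {"x": 0.028, "y": 0, "z": -0.0005, "ax": 0, "ay": 0, "az": 0, "hand": -1},
    {"x": 0.033, "y": 0, "z": -0.0005, "ax": 0, "ay": 0, "az": 0, "hand": -1},
  ],
)

```text
time_s: 11.25
eef_pos: [602.2, 82.1, 35.8]
ee_rot: [0.708, 0.005, 0.706, -0.005]
force: [-0.2, -2.9, 7.4]
grip_width: -0.003
```

Call:
carry_out(
  targets=[
    {"x": 0, "y": 0, "z": 0, "ax": 0, "ay": 0, "az": 0, "hand": -1},
    {"x": 0, "y": 0, "z": 0, "ax": 0, "ay": 0, "az": 0, "hand": -1},
  ],
)

```text
time_s: 11.5
eef_pos: [602.0, 82.1, 35.8]
ee_rot: [0.708, 0.005, 0.706, -0.005]
force: [0.8, -2.3, 8.0]
grip_width: 0.004
```

Call:
carry_out(
  targets=[
    {"x": 0, "y": 0, "z": 0.008, "ax": 0, "ay": 0, "az": 0, "hand": -1},
    {"x": -0.0168, "y": 0, "z": 0.009, "ax": 0, "ay": 0, "az": 0, "hand": -1},
    {"x": -0.0168, "y": 0, "z": 0.004, "ax": 0, "ay": 0, "az": 0, "hand": -1},
    {"x": -0.0168, "y": 0, "z": 0.001, "ax": 0, "ay": 0, "az": 0, "hand": -1},
    {"x": -0.0168, "y": 0, "z": 0, "ax": 0, "ay": 0, "az": 0, "hand": -1},
  ],
)

```text
time_s: 12.12
eef_pos: [585.6, 82.5, 35.7]
ee_rot: [0.708, 0.005, 0.706, -0.005]
force: [-1.0, 0.9, 13.2]
grip_width: -0.003
```

Call:
carry_out(
  targets=[
    {"x": 0.001, "y": 0, "z": 0, "ax": 0, "ay": 0, "az": 0, "hand": -1},
    {"x": 0.009, "y": -0.0001, "z": 0, "ax": 0, "ay": 0, "az": 0, "hand": -1},
    {"x": 0.018, "y": -0.0002, "z": 0, "ax": 0, "ay": 0, "az": 0, "hand": -1},
    {"x": 0.028, "y": -0.0004, "z": 0, "ax": 0, "ay": 0, "az": 0, "hand": -1},
    {"x": 0.034, "y": -0.0005, "z": 0, "ax": 0, "ay": 0, "az": 0, "hand": -1},
  ],
)

```text
time_s: 12.75
eef_pos: [620.0, 82.0, 35.8]
ee_rot: [0.708, 0.005, 0.706, -0.005]
force: [0.4, -0.2, 7.8]
grip_width: 0.002
```

Call:
carry_out(
  targets=[
    {"x": 0, "y": 0, "z": 0, "ax": 0, "ay": 0, "az": 0, "hand": -1},
  ],
)

```text
time_s: 12.88
eef_pos: [620.0, 82.0, 35.8]
ee_rot: [0.708, 0.005, 0.706, -0.005]
force: [0.7, 0.6, 8.0]
grip_width: -0.001
```

Call:
carry_out(
  targets=[
    {"x": 0, "y": 0, "z": 0.008, "ax": 0, "ay": 0, "az": 0, "hand": -1},
    {"x": -0.0176, "y": 0.0002, "z": 0.009, "ax": 0, "ay": 0, "az": 0, "hand": -1},
    {"x": -0.0176, "y": 0.0002, "z": 0.004, "ax": 0, "ay": 0, "az": 0, "hand": -1},
    {"x": -0.0176, "y": 0.0002, "z": 0.001, "ax": 0, "ay": 0, "az": 0, "hand": -1},
    {"x": -0.0176, "y": 0.0002, "z": 0, "ax": 0, "ay": 0, "az": 0, "hand": -1},
  ],
)

```text
time_s: 13.5
eef_pos: [602.0, 82.1, 35.6]
ee_rot: [0.708, 0.005, 0.706, -0.005]
force: [-1.0, 0.2, 11.5]
grip_width: -0.003
```

Call:
carry_out(
  targets=[
    {"x": 0.001, "y": 0, "z": 0, "ax": 0, "ay": 0, "az": 0, "hand": -1},
    {"x": 0.009, "y": -0.0001, "z": 0, "ax": 0, "ay": 0, "az": 0, "hand": -1},
    {"x": 0.018, "y": -0.0002, "z": 0, "ax": 0, "ay": 0, "az": 0, "hand": -1},
    {"x": 0.028, "y": -0.0004, "z": 0, "ax": 0, "ay": 0, "az": 0, "hand": -1},
    {"x": 0.034, "y": -0.0005, "z": 0, "ax": 0, "ay": 0, "az": 0, "hand": -1},
  ],
)

```text
time_s: 14.12
eef_pos: [636.5, 81.6, 35.9]
ee_rot: [0.708, 0.005, 0.706, -0.005]
force: [-0.8, 1.1, 7.8]
grip_width: 0.005
```

Call:
carry_out(
  targets=[
    {"x": 0, "y": 0, "z": 0, "ax": 0, "ay": 0, "az": 0, "hand": -1},
    {"x": 0, "y": 0, "z": 0.03, "ax": 0, "ay": 0, "az": 0, "hand": -1},
    {"x": -0.06, "y": 0.03, "z": 0.06, "ax": 0, "ay": 0, "az": 0, "hand": -1},
    {"x": -0.11, "y": 0.05, "z": 0.06, "ax": 0, "ay": 0, "az": 0, "hand": -1},
    {"x": -0.11, "y": 0.05, "z": 0.06, "ax": 0, "ay": 0, "az": 0, "hand": -1},
  ],
)

```text
time_s: 14.75
eef_pos: [521.5, 133.2, 94.5]
ee_rot: [0.706, 0.004, 0.708, -0.004]
force: [1.4, -0.2, 0.3]
grip_width: 0.002
```

Run:
```python
from h import *
import pickle
s=ctrl.sense();ci=viewer.camera_info("wrist");a=viewer.capture("wrist");print(s["time_s"],s["eef_pos"],s["grip_width"],s["force"])
cv2.imwrite("pics/w4.png",a);pickle.dump(ci,open("w4.pkl","wb"))
print(proj(ci,legpts((627.4,81.6,.0135,.647+50.9/18),[(0,0,0),(0,0,-85),(0,0,85),(0,0,111)],18)))
print(proj(ci,[[677,28,26],[677,137,26]]))
```

```text
14.75 [521.46096492 133.1664698   94.45240525] 0.001773023531332141 [ 1.3857543  -0.15956782  0.28125437]
[[241.75733882 419.07532341]
 [105.9462539  418.02739421]
 [378.76137999 419.27270702]
 [420.60289083 419.1628097 ]]
[[161.95963371 491.60584617]
 [331.7519818  490.83934606]]
```

View pics/w4.png

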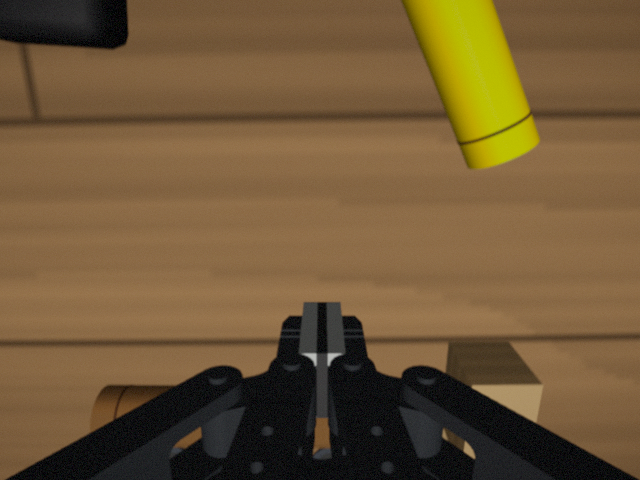

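The leg's plain end, at left from (93,385) to (93,430), sits where dead reckoning puts it, at leg x ≈ 627.5. I'll carry on rolling.

Call:
carry_out(
  targets=[
    {"x": 0.05, "y": -0.025, "z": 0, "ax": 0, "ay": 0, "az": 0, "hand": -1},
    {"x": 0.093, "y": -0.0498, "z": -0.01, "ax": 0, "ay": 0, "az": 0, "hand": -1},
    {"x": 0.093, "y": -0.0498, "z": -0.045, "ax": 0, "ay": 0, "az": 0, "hand": -1},
    {"x": 0.093, "y": -0.0498, "z": -0.056, "ax": 0, "ay": 0, "az": 0, "hand": -1},
    {"x": 0.093, "y": -0.0498, "z": -0.059, "ax": 0, "ay": 0, "az": 0, "hand": -1},
  ],
)

```text
time_s: 15.42
eef_pos: [618.5, 81.6, 35.9]
ee_rot: [0.707, 0.005, 0.707, -0.005]
force: [-1.7, -2.6, 8.7]
grip_width: -0.003
```

Call:
carry_out(
  targets=[
    {"x": 0, "y": 0, "z": -0.001, "ax": 0, "ay": 0, "az": 0, "hand": -1},
    {"x": 0, "y": 0, "z": -0.001, "ax": 0, "ay": 0, "az": 0, "hand": -1},
  ],
)

```text
time_s: 15.68
eef_pos: [618.4, 81.7, 35.9]
ee_rot: [0.708, 0.005, 0.706, -0.005]
force: [0.2, -3.2, 6.0]
grip_width: 0.001
```

Call:
carry_out(
  targets=[
    {"x": 0.003, "y": 0, "z": 0, "ax": 0, "ay": 0, "az": 0, "hand": -1},
    {"x": 0.01, "y": -0.0001, "z": 0, "ax": 0, "ay": 0, "az": 0, "hand": -1},
    {"x": 0.019, "y": -0.0002, "z": 0, "ax": 0, "ay": 0, "az": 0, "hand": -1},
    {"x": 0.028, "y": -0.0004, "z": 0, "ax": 0, "ay": 0, "az": 0, "hand": -1},
    {"x": 0.034, "y": -0.0005, "z": 0, "ax": 0, "ay": 0, "az": 0, "hand": -1},
  ],
)

```text
time_s: 16.3
eef_pos: [652.4, 81.3, 35.6]
ee_rot: [0.708, 0.005, 0.706, -0.005]
force: [0.7, -2.5, 5.8]
grip_width: 0.001
```

Call:
carry_out(
  targets=[
    {"x": 0, "y": 0, "z": 0, "ax": 0, "ay": 0, "az": 0, "hand": -1},
    {"x": 0, "y": 0, "z": 0.008, "ax": 0, "ay": 0, "az": 0, "hand": -1},
    {"x": -0.0125, "y": 0.0002, "z": 0.009, "ax": 0, "ay": 0, "az": 0, "hand": -1},
    {"x": -0.0125, "y": 0.0002, "z": 0.003, "ax": 0, "ay": 0, "az": 0, "hand": -1},
    {"x": -0.0125, "y": 0.0002, "z": 0, "ax": 0, "ay": 0, "az": 0, "hand": -1},
  ],
)

```text
time_s: 16.92
eef_pos: [640.1, 81.9, 35.8]
ee_rot: [0.708, 0.005, 0.706, -0.005]
force: [-0.1, 0.6, 17.5]
grip_width: -0.0
```

Call:
carry_out(
  targets=[
    {"x": 0.001, "y": 0, "z": 0, "ax": 0, "ay": 0, "az": 0, "hand": -1},
    {"x": 0.004, "y": 0, "z": 0, "ax": 0, "ay": 0, "az": 0, "hand": -1},
    {"x": 0.007, "y": -0.0001, "z": 0, "ax": 0, "ay": 0, "az": 0, "hand": -1},
    {"x": 0.009, "y": -0.0001, "z": 0, "ax": 0, "ay": 0, "az": 0, "hand": -1},
    {"x": 0.009, "y": -0.0001, "z": 0, "ax": 0, "ay": 0, "az": 0, "hand": -1},
  ],
)

```text
time_s: 17.55
eef_pos: [649.5, 81.7, 35.9]
ee_rot: [0.708, 0.005, 0.706, -0.005]
force: [-0.1, 1.5, 9.8]
grip_width: 0.002
```

Call:
carry_out(
  targets=[
    {"x": 0.0005, "y": 0, "z": 0, "ax": 0, "ay": 0, "az": 0, "hand": -1},
    {"x": 0.001, "y": 0, "z": 0, "ax": 0, "ay": 0, "az": 0, "hand": -1},
    {"x": 0.001, "y": 0, "z": 0, "ax": 0, "ay": 0, "az": 0, "hand": -1},
  ],
)

```text
time_s: 17.92
eef_pos: [650.3, 81.7, 35.9]
ee_rot: [0.708, 0.005, 0.706, -0.005]
force: [-0.4, 1.3, 8.9]
grip_width: 0.002
```

Call:
carry_out(
  targets=[
    {"x": 0.0005, "y": 0, "z": 0, "ax": 0, "ay": 0, "az": 0, "hand": -1},
    {"x": 0.001, "y": 0, "z": 0, "ax": 0, "ay": 0, "az": 0, "hand": -1},
    {"x": 0.001, "y": 0, "z": 0, "ax": 0, "ay": 0, "az": 0, "hand": -1},
  ],
)

```text
time_s: 18.3
eef_pos: [651.3, 81.7, 35.9]
ee_rot: [0.708, 0.005, 0.706, -0.005]
force: [-0.4, 1.0, 9.4]
grip_width: 0.001
```

Call:
carry_out(
  targets=[
    {"x": 0.0005, "y": 0, "z": 0, "ax": 0, "ay": 0, "az": 0, "hand": -1},
    {"x": 0.001, "y": 0, "z": 0, "ax": 0, "ay": 0, "az": 0, "hand": -1},
    {"x": 0.0015, "y": 0, "z": 0, "ax": 0, "ay": 0, "az": 0, "hand": -1},
    {"x": 0.0015, "y": 0, "z": 0, "ax": 0, "ay": 0, "az": 0, "hand": -1},
  ],
)

```text
time_s: 18.8
eef_pos: [652.8, 81.7, 35.9]
ee_rot: [0.708, 0.005, 0.706, -0.005]
force: [0.8, 0.3, 8.6]
grip_width: 0.002
```

Call:
carry_out(
  targets=[
    {"x": 0, "y": 0, "z": 0.03, "ax": 0, "ay": 0, "az": 0, "hand": -1},
    {"x": 0.01, "y": 0.01, "z": 0.055, "ax": 0, "ay": 0, "az": 0, "hand": -1},
    {"x": 0.04, "y": 0.03, "z": 0.055, "ax": 0, "ay": 0, "az": 0, "hand": -1},
    {"x": 0.06, "y": 0.045, "z": 0.055, "ax": 0, "ay": 0, "az": 0, "hand": -1},
    {"x": 0.06, "y": 0.045, "z": 0.055, "ax": 0, "ay": 0, "az": 0, "hand": -1},
  ],
)

```text
time_s: 19.42
eef_pos: [712.0, 127.5, 88.4]
ee_rot: [0.707, 0.005, 0.707, -0.005]
force: [-0.1, 0.4, -0.1]
grip_width: 0.0
```

Call:
carry_out(
  targets=[
    {"x": 0, "y": 0, "z": 0, "ax": 0, "ay": 0, "az": 0, "hand": -1},
    {"x": 0, "y": 0, "z": 0, "ax": 0, "ay": 0, "az": 0, "hand": -1},
  ],
)

```text
time_s: 19.68
eef_pos: [711.3, 126.0, 89.7]
ee_rot: [0.707, 0.005, 0.707, -0.005]
force: [-0.1, -0.3, 0.1]
grip_width: 0.004
```

Run:
```python
from h import *
import pickle
s=ctrl.sense();ci=viewer.camera_info("wrist");a=viewer.capture("wrist");print(s["time_s"],s["eef_pos"],s["ee_rot"],s["grip_width"],s["force"])
cv2.imwrite("pics/w5.png",a);pickle.dump(ci,open("w5.pkl","wb"))
print(proj(ci,legpts((650,82,.0135,np.pi/2),[(0,0,0),(0,0,-85),(0,0,85),(0,0,111)],18)))
print(proj(ci,[[677,28,26],[677,137,26]]))
b=viewer.capture("side");c=viewer.capture("scene");cv2.imwrite("pics/side5.png",b);cv2.imwrite("pics/scene5.png",c)
```

```text
19.675 [711.25271231 125.95564762  89.74817268] [ 0.70694617  0.00541989  0.70722563 -0.00544497] 0.0035497701612413686 [-0.06116516 -0.29992421  0.083046  ]
[[231.41281557 143.26733692]
 [ 60.54619858 144.43418085]
 [404.53670495 142.85211353]
 [457.3349974  142.87702711]]
[[123.64886001 202.48624606]
 [344.26490919 198.87413815]]
```

View pics/w5.png

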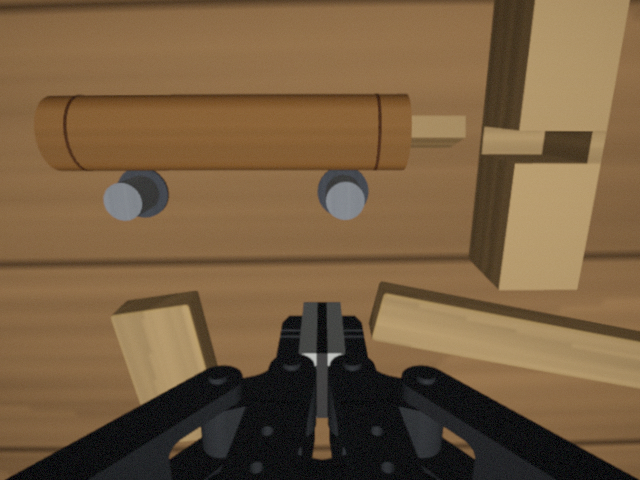

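The wrist view shows the leg, rows 95–170, lying close in front of both dogs. The tongue is near-upright at (438,130) and facing the slot. I'll extract the edges numerically.

Run:
```python
from h import *
import pickle
from scipy.optimize import least_squares
np.set_printoptions(precision=1,suppress=True,linewidth=150)
ci=pickle.load(open("w5.pkl","rb"));a=cv2.imread("pics/w5.png").astype(float)
for c0,c1,r0,r1 in[(90,105,88,102),(90,105,160,180),(270,300,88,102),(270,300,160,180),(425,452,108,154)]:
    print(c0,c1,r0,a[r0:r1,c0:c1].mean((1,2)))
C=-np.array(ci["R"]).T@ci["t"];print("cam",C)
u=np.array([np.sin(.0135),np.cos(.0135),0]);h=np.array([u[1],-u[0],0])
def sil(x,s): # tangent points of cylinder at station s
    o=np.array([x,82,18.])+s*u;v=C-o;p,q=v@h,v[2];D=np.hypot(p,q);b=np.arctan2(q,p);g=np.arccos(18/D)
    return proj(ci,[o+18*(np.cos(b+k*g)*h+np.sin(b+k*g)*np.array([0,0,1])) for k in(1,-1)])
for x in(644,646,648,650):print(x,sil(x,-65).ravel(),sil(x,28).ravel())
for x in(646,648):
  for f in(1.37,1.47,1.57,1.67):print(x,f,proj(ci,legpts((x,82,.0135,f),[(-12,-5,98),(-12,5,98),(12,-5,98)],18)).ravel())
```

```text
90 105 88 [105.7 106.8 106.5 105.6 106.2 105.6 100.8  74.1  54.2  58.2  65.   67.8  71.9  74.2]
90 105 160 [ 89.7  89.4  87.9  86.9  86.8  84.9  80.7  77.1  72.6  66.2  74.   94.7 105.  107.1 107.5 108.2 108.3 108.1 108.  107.6]
270 300 88 [111.3 111.3 110.9 110.8 109.2  97.4  72.4  57.2  61.7  66.8  70.6  74.6  77.4  80.4]
270 300 160 [ 91.8  90.8  89.9  89.1  87.2  84.8  81.6  75.6  70.3  73.8  92.7 107.1 110.3 109.4 109.4 108.3 108.5 107.7 107.8 106.9]
425 452 108 [105.8 106.2 106.5 106.6 107.1 107.  108.5 119.2 130.2 135.4 136.1 136.  136.2 136.5 136.1 135.9 136.1 135.8 136.1 136.1 135.9 136.3 135.9 136.
 136.  135.9 136.5 137.  134.1 118.1  97.8  90.2  86.1  86.3  89.4  93.3  92.4  86.3  86.1  91.3 100.2 103.2 103.4 103.4 102.2 102.6]
cam [634.3 126.7 232.1]
644 [ 92.   92.9 101.4 168.8] [286.9  91.4 288.5 167.9]
646 [ 92.8  97.3 101.9 172.8] [287.1  95.8 288.6 172. ]
648 [ 93.7 101.7 102.4 176.9] [287.2 100.3 288.7 176.1]
650 [ 94.6 106.  102.9 180.9] [287.4 104.7 288.8 180.1]
646 1.37 [437.8 141.7 438.3 119.6 425.3 147.7]
646 1.47 [437.4 144.4 438.5 122.1 425.2 145.4]
646 1.57 [437.  147.  438.6 124.8 425.1 143. ]
646 1.67 [436.5 149.5 438.7 127.6 425.  140.6]
648 1.37 [437.5 146.1 438.  124.1 425.1 151.7]
648 1.47 [437.2 148.8 438.2 126.6 425.  149.4]
648 1.57 [436.7 151.4 438.4 129.3 424.9 147. ]
648 1.67 [436.2 153.8 438.4 132.1 424.8 144.5]
```

Call:
carry_out(
  targets=[
    {"x": -0.045, "y": -0.03, "z": 0, "ax": 0, "ay": 0, "az": 0, "hand": -1},
    {"x": -0.0715, "y": -0.044, "z": -0.01, "ax": 0, "ay": 0, "az": 0, "hand": -1},
    {"x": -0.0715, "y": -0.044, "z": -0.04, "ax": 0, "ay": 0, "az": 0, "hand": -1},
    {"x": -0.0715, "y": -0.044, "z": -0.052, "ax": 0, "ay": 0, "az": 0, "hand": -1},
    {"x": -0.0715, "y": -0.044, "z": -0.054, "ax": 0, "ay": 0, "az": 0, "hand": -1},
  ],
)

```text
time_s: 20.45
eef_pos: [640.6, 82.5, 36.0]
ee_rot: [0.707, 0.005, 0.707, -0.005]
force: [-0.4, -0.7, 5.8]
grip_width: 0.0
```

Call:
carry_out(
  targets=[
    {"x": 0, "y": 0, "z": -0.001, "ax": 0, "ay": 0, "az": 0, "hand": -1},
    {"x": 0, "y": 0, "z": -0.001, "ax": 0, "ay": 0, "az": 0, "hand": -1},
    {"x": 0, "y": 0, "z": -0.001, "ax": 0, "ay": 0, "az": 0, "hand": -1},
  ],
)

```text
time_s: 20.82
eef_pos: [641.0, 82.4, 36.0]
ee_rot: [0.708, 0.005, 0.706, -0.005]
force: [-0.0, -1.0, 5.6]
grip_width: 0.003
```

Call:
carry_out(
  targets=[
    {"x": 0.001, "y": 0, "z": -0.0003, "ax": 0, "ay": 0, "az": 0, "hand": -1},
    {"x": 0.003, "y": 0, "z": -0.0003, "ax": 0, "ay": 0, "az": 0, "hand": -1},
    {"x": 0.005, "y": 0, "z": -0.0003, "ax": 0, "ay": 0, "az": 0, "hand": -1},
    {"x": 0.007, "y": 0, "z": -0.0003, "ax": 0, "ay": 0, "az": 0, "hand": -1},
    {"x": 0.008, "y": 0, "z": -0.0003, "ax": 0, "ay": 0, "az": 0, "hand": -1},
  ],
)

```text
time_s: 21.45
eef_pos: [649.2, 82.4, 36.0]
ee_rot: [0.708, 0.005, 0.706, -0.005]
force: [-1.5, -0.6, 7.5]
grip_width: -0.001
```

Call:
carry_out(
  targets=[
    {"x": 0.0005, "y": 0, "z": 0, "ax": 0, "ay": 0, "az": 0, "hand": -1},
    {"x": 0.001, "y": 0, "z": 0, "ax": 0, "ay": 0, "az": 0, "hand": -1},
    {"x": 0.001, "y": 0, "z": 0, "ax": 0, "ay": 0, "az": 0, "hand": -1},
  ],
)

```text
time_s: 21.82
eef_pos: [649.7, 82.3, 35.9]
ee_rot: [0.708, 0.005, 0.707, -0.005]
force: [-3.1, -1.3, 8.0]
grip_width: 0.001
```

Call:
carry_out(
  targets=[
    {"x": 0.0005, "y": 0, "z": 0, "ax": 0, "ay": 0, "az": 0, "hand": -1},
    {"x": 0.001, "y": 0, "z": 0, "ax": 0, "ay": 0, "az": 0, "hand": -1},
    {"x": 0.001, "y": 0, "z": 0, "ax": 0, "ay": 0, "az": 0, "hand": -1},
  ],
)

```text
time_s: 22.2
eef_pos: [650.0, 82.4, 35.9]
ee_rot: [0.707, 0.005, 0.707, -0.005]
force: [-6.7, -2.5, 10.8]
grip_width: 0.001
```

Call:
carry_out(
  targets=[
    {"x": 0, "y": 0, "z": 0.03, "ax": 0, "ay": 0, "az": 0, "hand": -1},
    {"x": 0.01, "y": 0.01, "z": 0.055, "ax": 0, "ay": 0, "az": 0, "hand": -1},
    {"x": 0.04, "y": 0.03, "z": 0.055, "ax": 0, "ay": 0, "az": 0, "hand": -1},
    {"x": 0.062, "y": 0.045, "z": 0.055, "ax": 0, "ay": 0, "az": 0, "hand": -1},
    {"x": 0.062, "y": 0.045, "z": 0.055, "ax": 0, "ay": 0, "az": 0, "hand": -1},
  ],
)

```text
time_s: 22.82
eef_pos: [712.5, 128.6, 88.8]
ee_rot: [0.707, 0.005, 0.707, -0.005]
force: [0.7, -0.3, 0.0]
grip_width: 0.002
```

Call:
carry_out(
  targets=[
    {"x": 0, "y": 0, "z": 0, "ax": 0, "ay": 0, "az": 0, "hand": -1},
    {"x": 0, "y": 0, "z": 0, "ax": 0, "ay": 0, "az": 0, "hand": -1},
  ],
)

```text
time_s: 23.08
eef_pos: [711.7, 127.0, 89.6]
ee_rot: [0.707, 0.005, 0.707, -0.005]
force: [0.4, -0.3, 1.1]
grip_width: 0.003
```

Run:
```python
from h import *
import pickle
np.set_printoptions(precision=1,suppress=True,linewidth=150)
s=ctrl.sense();ci=viewer.camera_info("wrist");im=viewer.capture("wrist");print(s["time_s"],s["eef_pos"])
cv2.imwrite("pics/w6.png",im);a=im.astype(float)
C=-np.array(ci["R"]).T@ci["t"]
u=np.array([np.sin(.0135),np.cos(.0135),0]);h=np.array([u[1],-u[0],0])
def sil(x,s):
    o=np.array([x,82,18.])+s*u;v=C-o;p,q=v@h,v[2];D=np.hypot(p,q);b=np.arctan2(q,p);g=np.arccos(18/D)
    return proj(ci,[o+18*(np.cos(b+k*g)*h+np.sin(b+k*g)*np.array([0,0,1])) for k in(1,-1)])
for st in(-65,-30,0,28,60):
    m=sil(649.7,st);c=int(m[0,0]);c2=int(m[1,0]);r=int(m[0,1]);r2=int(m[1,1])
    g=np.diff(cv2.GaussianBlur(a,(1,5),0)[r-9:r+9,c-5:c+6].mean((1,2)));g2=np.diff(a[r2-9:r2+9,c2-5:c2+6].mean((1,2)))
    print(st,"model",m[:,1],"edge",r-9+.5+g.argmin(),r2-9+.5+g2.argmax(),"px/mm",(sil(650.7,st)-m)[:,1])
m=proj(ci,legpts((649.7,82,.0135,1.57),[(-12,-5,98),(-12,5,98),(12,-5,98)],18));print(m.ravel())
c=int(m[0,0]);r=int(m[1,1]);print(r-12,a[r-12:r+36,c-12:c+13].mean((1,2)))
for f in(1.42,1.52,1.57,1.62,1.72):print(f,proj(ci,legpts((649.7,82,.0135,f),[(-12,-5,98),(-12,5,98),(12,-5,98)],18))[:,1])
cv2.imwrite("pics/w6z.png",cv2.resize(im[60:260,20:640],None,fx=1.29,fy=1.29))
```

```text
23.075 [711.7 127.   89.6]
-65 model [104.4 179.4] edge 102.5 177.5 px/mm [2.2 2. ]
-30 model [103.7 179. ] edge 101.5 177.5 px/mm [2.2 2. ]
0 model [103.3 178.8] edge 101.5 176.5 px/mm [2.2 2. ]
28 model [103.  178.6] edge 101.5 176.5 px/mm [2.2 2. ]
60 model [102.8 178.4] edge 100.5 181.5 px/mm [2.2 2. ]
[434.4 154.1 436.  132.1 422.8 149.4]
120 [106.5 106.3 106.3 107.3 107.6 107.7 108.  108.9 117.  130.3 134.6 136.1 135.8 136.3 135.7 136.  136.  135.7 136.2 136.2 136.  136.  136.3 135.8
 136.  135.5 136.1 135.8 136.5 136.2 132.2 112.5 102.1 101.8 102.6 101.9 102.1 102.7 102.6 102.5 102.3 102.3 103.  103.4 104.1 105.9 105.8 106.9]
1.42 [150.2 128.1 153. ]
1.52 [152.9 130.8 150.6]
1.57 [154.1 132.1 149.4]
1.62 [155.4 133.5 148.2]
1.72 [157.7 136.3 145.7]
```

View pics/w6z.png

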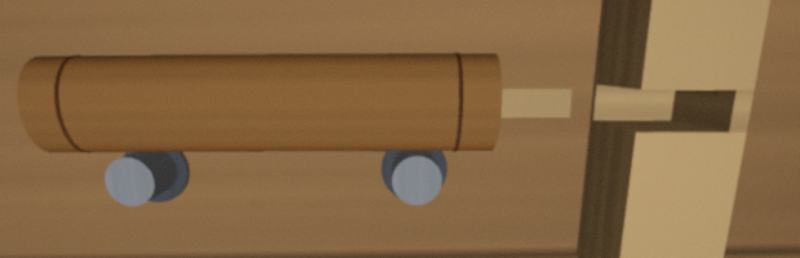

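Run:
```python
from h import *
ci=viewer.camera_info("wrist");a=cv2.imread("pics/w6.png")
b=a.astype(int);m=((b[...,0]>b[...,2]+5)&(b.sum(2)>330)).astype(np.uint8);m[:170]=0;m[240:]=0
n,l,st,c=cv2.connectedComponentsWithStats(m)
for i in range(1,n):
    if st[i,4]>300:
        e=cv2.fitEllipse(max(cv2.findContours((l==i).astype(np.uint8),0,1)[0],key=len));print(st[i],c[i],e,onplane(ci,[e[0]],26).round(1))
```

```text
[ 324  181   39   37 1103] [342.60652765 199.0543971 ] ((342.610107421875, 199.06582641601562), (35.55026626586914, 37.6990966796875), 72.22421264648438) [[677.6 137.2  26. ]]
[ 102  182   38   37 1049] [120.39656816 200.2993327 ] ((120.385498046875, 200.28150939941406), (33.43063735961914, 38.07488250732422), 129.74366760253906) [[676.4  27.6  26. ]]
```

Contact force is confirmed, but the picture leaves a possible gap of about 0.7 mm. I'll do a light roll press over each dog to seat both ends.

Call:
carry_out(
  targets=[
    {"x": -0.045, "y": 0, "z": 0, "ax": 0, "ay": 0, "az": 0, "hand": -1},
    {"x": -0.066, "y": 0, "z": -0.02, "ax": 0, "ay": 0, "az": 0, "hand": -1},
    {"x": -0.066, "y": 0, "z": -0.045, "ax": 0, "ay": 0, "az": 0, "hand": -1},
    {"x": -0.066, "y": 0, "z": -0.053, "ax": 0, "ay": 0, "az": 0, "hand": -1},
    {"x": -0.066, "y": 0, "z": -0.055, "ax": 0, "ay": 0, "az": 0, "hand": -1},
  ],
)

```text
time_s: 23.75
eef_pos: [647.1, 127.2, 35.8]
ee_rot: [0.708, 0.005, 0.706, -0.005]
force: [-2.3, -0.7, 11.7]
grip_width: 0.002
```

Call:
carry_out(
  targets=[
    {"x": 0, "y": 0, "z": 0, "ax": 0, "ay": 0, "az": 0, "hand": -1},
    {"x": 0.0005, "y": 0, "z": 0, "ax": 0, "ay": 0, "az": 0, "hand": -1},
    {"x": 0.001, "y": 0, "z": 0, "ax": 0, "ay": 0, "az": 0, "hand": -1},
    {"x": 0.001, "y": 0, "z": 0, "ax": 0, "ay": 0, "az": 0, "hand": -1},
  ],
)

```text
time_s: 24.25
eef_pos: [647.4, 127.3, 35.9]
ee_rot: [0.707, 0.005, 0.707, -0.005]
force: [-4.6, -1.6, 7.2]
grip_width: -0.004
```

Call:
carry_out(
  targets=[
    {"x": 0.0005, "y": 0, "z": 0, "ax": 0, "ay": 0, "az": 0, "hand": -1},
    {"x": 0.001, "y": 0, "z": 0, "ax": 0, "ay": 0, "az": 0, "hand": -1},
    {"x": 0.001, "y": 0, "z": 0, "ax": 0, "ay": 0, "az": 0, "hand": -1},
  ],
)

```text
time_s: 24.62
eef_pos: [648.0, 127.3, 35.9]
ee_rot: [0.707, 0.005, 0.707, -0.005]
force: [-7.4, -1.5, 9.9]
grip_width: 0.004
```

Call:
carry_out(
  targets=[
    {"x": 0, "y": 0, "z": 0.02, "ax": 0, "ay": 0, "az": 0, "hand": -1},
    {"x": -0.003, "y": -0.045, "z": 0.02, "ax": 0, "ay": 0, "az": 0, "hand": -1},
    {"x": -0.003, "y": -0.087, "z": 0.01, "ax": 0, "ay": 0, "az": 0, "hand": -1},
    {"x": -0.003, "y": -0.087, "z": 0.002, "ax": 0, "ay": 0, "az": 0, "hand": -1},
    {"x": -0.003, "y": -0.087, "z": 0, "ax": 0, "ay": 0, "az": 0, "hand": -1},
  ],
)

```text
time_s: 25.25
eef_pos: [646.1, 40.1, 35.9]
ee_rot: [0.708, 0.005, 0.706, -0.006]
force: [-0.6, -5.0, 9.8]
grip_width: 0.002
```

Call:
carry_out(
  targets=[
    {"x": 0, "y": 0, "z": 0, "ax": 0, "ay": 0, "az": 0, "hand": -1},
    {"x": 0.0005, "y": 0, "z": 0, "ax": 0, "ay": 0, "az": 0, "hand": -1},
    {"x": 0.001, "y": 0, "z": 0, "ax": 0, "ay": 0, "az": 0, "hand": -1},
    {"x": 0.001, "y": 0, "z": 0, "ax": 0, "ay": 0, "az": 0, "hand": -1},
  ],
)

```text
time_s: 25.75
eef_pos: [646.6, 41.1, 35.9]
ee_rot: [0.708, 0.004, 0.707, -0.005]
force: [-2.5, -2.5, 7.8]
grip_width: -0.001
```

Call:
carry_out(
  targets=[
    {"x": 0.0005, "y": 0, "z": 0, "ax": 0, "ay": 0, "az": 0, "hand": -1},
    {"x": 0.001, "y": 0, "z": 0, "ax": 0, "ay": 0, "az": 0, "hand": -1},
    {"x": 0.001, "y": 0, "z": 0, "ax": 0, "ay": 0, "az": 0, "hand": -1},
  ],
)

```text
time_s: 26.12
eef_pos: [647.1, 41.1, 35.9]
ee_rot: [0.707, 0.004, 0.707, -0.005]
force: [-5.2, -3.0, 9.9]
grip_width: -0.0
```

Call:
carry_out(
  targets=[
    {"x": 0, "y": 0, "z": 0.03, "ax": 0, "ay": 0, "az": 0, "hand": -1},
    {"x": 0.01, "y": 0.03, "z": 0.055, "ax": 0, "ay": 0, "az": 0, "hand": -1},
    {"x": 0.04, "y": 0.065, "z": 0.055, "ax": 0, "ay": 0, "az": 0, "hand": -1},
    {"x": 0.064, "y": 0.086, "z": 0.055, "ax": 0, "ay": 0, "az": 0, "hand": -1},
    {"x": 0.064, "y": 0.086, "z": 0.055, "ax": 0, "ay": 0, "az": 0, "hand": -1},
  ],
)

```text
time_s: 26.75
eef_pos: [711.3, 129.4, 88.9]
ee_rot: [0.707, 0.004, 0.707, -0.004]
force: [0.3, 0.1, -0.6]
grip_width: -0.002
```

Call:
carry_out(
  targets=[
    {"x": 0, "y": 0, "z": 0, "ax": 0, "ay": 0, "az": 0, "hand": -1},
    {"x": 0, "y": 0, "z": 0, "ax": 0, "ay": 0, "az": 0, "hand": -1},
  ],
)

```text
time_s: 27.0
eef_pos: [710.7, 126.1, 89.7]
ee_rot: [0.707, 0.005, 0.707, -0.005]
force: [0.1, 0.2, 0.5]
grip_width: 0.002
```

Run:
```python
from h import *
np.set_printoptions(precision=1,suppress=True,linewidth=150)
s=ctrl.sense();ci=viewer.camera_info("wrist");im=viewer.capture("wrist");print(s["time_s"],s["eef_pos"])
cv2.imwrite("pics/w7.png",im);a=im.astype(float)
C=-np.array(ci["R"]).T@ci["t"]
u=np.array([np.sin(.012),np.cos(.012),0]);h=np.array([u[1],-u[0],0])
def sil(x,s):
    o=np.array([x,82,18.])+s*u;v=C-o;p,q=v@h,v[2];D=np.hypot(p,q);b=np.arctan2(q,p);g=np.arccos(18/D)
    return proj(ci,[o+18*(np.cos(b+k*g)*h+np.sin(b+k*g)*np.array([0,0,1])) for k in(1,-1)])
for st in(-75,-65,-30,0,28,75):
    m=sil(649.5,st);e=[]
    for j,sg in((0,-1),(1,1)):
        c,r=int(m[j,0]),int(m[j,1]);g=sg*np.diff(a[r-9:r+9,c-5:c+6].mean((1,2)));g[g<5]=0;e.append(r-9+.5+(g*np.arange(17)).sum()/g.sum())
    print(st,"model",m[:,1],"edge",np.array(e),"dx mm",(np.array(e)-m[:,1])/2.1)
for x in(648.8,649.5):
  for f in(1.47,1.52,1.57,1.62):print(x,f,proj(ci,legpts((x,82,.012,f),[(-12,-5,98),(-12,5,98)],18))[:,1])
m=proj(ci,legpts((649,82,.012,1.57),[(-12,-5,98),(-12,5,98)],18));c=int(m[0,0]);r=int(m[1,1])
print(r-12,a[r-12:r+30,c-12:c+13].mean((1,2)))
for n,f0 in(("scene","scene0"),("side","side0")):
    i=viewer.capture(n);d=cv2.absdiff(i,cv2.imread(f"pics/{f0}.png")).max(2)
    k,_,st,_=cv2.connectedComponentsWithStats((cv2.medianBlur(d,5)>40).astype(np.uint8));print(n,[tuple(q) for q in st[1:] if q[4]>40])
```

```text
27.0 [710.7 126.1  89.7]
-75 model [106.6 181.3] edge [105.  179.4] dx mm [-0.8 -0.9]
-65 model [106.3 181.1] edge [104.3 179.3] dx mm [-0.9 -0.9]
-30 model [105.5 180.7] edge [103.6 178.7] dx mm [-0.9 -1. ]
0 model [105.  180.3] edge [103.2 178.1] dx mm [-0.9 -1.1]
28 model [104.7 180.1] edge [102.7 178. ] dx mm [-0.9 -1. ]
75 model [104.3 179.8] edge [102.3 177.6] dx mm [-1. -1.]
648.8 1.47 [151.5 129.3]
648.8 1.52 [152.8 130.6]
648.8 1.57 [154. 132.]
648.8 1.62 [155.3 133.4]
649.5 1.47 [153.  130.9]
649.5 1.52 [154.3 132.2]
649.5 1.57 [155.5 133.6]
649.5 1.62 [156.8 134.9]
120 [106.5 106.9 107.  107.  107.1 107.4 108.1 108.2 108.  112.9 128.6 135.3 136.1 136.3 136.3 136.3 136.3 136.  136.4 136.4 136.8 135.9 136.  136.8
 136.3 136.5 136.4 136.6 136.1 136.6 136.7 133.2 117.  105.  102.4 102.5 102.4 102.7 102.2 102.8 102.6 102.9]
scene [(np.int32(342), np.int32(0), np.int32(6), np.int32(9), np.int32(49)), (np.int32(367), np.int32(0), np.int32(17), np.int32(18), np.int32(159)), (np.int32(214), np.int32(0), np.int32(396), np.int32(311), np.int32(36893)), (np.int32(554), np.int32(57), n
[... 398 characters left out ...]
t32(42), np.int32(375)), (np.int32(503), np.int32(118), np.int32(15), np.int32(31), np.int32(164)), (np.int32(198), np.int32(121), np.int32(374), np.int32(343), np.int32(39872)), (np.int32(584), np.int32(128), np.int32(13), np.int32(27), np.int32(177)), (np.int32(448), np.int32(153), np.int32(11), np.int32(26), np.int32(137)), (np.int32(391), np.int32(156), np.int32(42), np.int32(48), np.int32(533)), (np.int32(478), np.int32(175), np.int32(18), np.int32(43), np.int32(237)), (np.int32(252), np.int32(264), np.int32(9), np.int32(7), np.int32(42)), (np.int32(576), np.int32(309), np.int32(34), np.int32(45), np.int32(611)), (np.int32(573), np.int32(327), np.int32(40), np.int32(44), np.int32(340))]
```

```bash
python3 -c "
from rig import finish_job;print(finish_job())"
```

```text
the job is handed in; nothing more can be done
None
```

The leg is lying against both dogs with its tongue close to upright in front of the rail's slot, and the job is handed in at about 27 s. I lifted it out of the rest and laid it parallel to the dogs with its tongue towards the rail, about 73 mm short of touching. Then I let go and rolled it in with the closed fingertips in several strokes.

**Contact:** In the last presses, the leg pushed back at 5–7 N straight away over each dog.

**Position:** The last wrist picture shows the leg parallel to the dogs to within about 0.3 mm. It sits about 0.9 mm short of the computed seat. That disagrees with the contact felt, but it is within the 2 mm calibration error.

**Tongue:** It measures about 0.06 rad (3–4°) short of upright. I left that, because by my sums it fits the 14 mm slot up to about 0.16 rad.

**Slip during rolling:** After the first strokes the leg was about 5 mm short of where the palm travel put it. A picture showed this, and I rolled on until it met the dogs.

**Other things on the bench:** I never saw any of them move. The before/after image comparison could not confirm that, because the arm itself covered much of the views. The peak tool force I read was about 17 N, and the robot was touching nothing when I handed in.

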